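# Sweep the tape rolls off the craft mat into the catch tray

## Robot

A 6-joint arm with a two-finger parallel gripper is mounted at the origin on the work surface. World frame = base frame: x ahead of the robot, y to its left, z up, the work surface at z = 0. Lengths are in m, angles in rad, forces in N, time in s.
With the tool pointing down it reaches from about 0.35 to 0.975 m from the base axis. Payload 7.1 kg.
Tool frame: the origin (TCP) lies midway between the tips of the shut fingers; the grasp point (between the pads) lies 19 mm behind it; z points along the fingers, x is the direction in which the jaws open and shut, and the axes are right-handed (so a half turn about z gives the same grasp; the last joint's range is limited). The gripper opens to 88 mm and grips with 3 to 60 N. Pads are 20 mm wide; open, the fingers measure 115 mm over their backs; the gripper's body (75 mm by 178 mm) begins 61 mm behind the grasp point.
Start: joints at [1.248, 0.423, 1.63, -0, 1.089, -0.019], TCP at [0.187, 0.596, 0.223] pointing down, gripper open.
Joint ranges: [-3, 3], [-0.9, 2.11], [0.09, 2.58], [-1.31, 4.45], [0.11, 2.69], [-2.54, 2.54]. Speed limits (rad/s): [2.39, 2.39, 3.01, 3.14, 3.14, 3.14].

## Interface

Orientations are given as a unit quaternion [w, x, y, z].
In Python, from station import move_pose, movel, movej, command_gripper, wait, inverse_kinematics, read_camera, camera_info, MotionError, job_done, get_time, get_joint_pos, get_qvel, get_effort, get_tcp_pos, get_ee_rot, get_ft_force, get_ft_torque, get_grip_width gives the robot as it stands. Calls block until the motion is done:
- move_pose(position, orientation): joint-space move of the TCP to a pose.
- movel(position, frame=None, v=0.15, until_force=None): straight line of the TCP; frame=None keeps the orientation; v is the mean speed in m/s. With until_force (N) it stops when the force on the tool has changed by that much, and returns True; else False.
- movej(angles): joint-space move.
- command_gripper(opening): opening from 0.0 (shut) to 1.0 (fully open); the grip force is fixed at half the most; returns when the fingers have stopped.
- wait(seconds).
- inverse_kinematics(position, orientation): joint angles nearest the present ones, or None.
- read_camera(name): name is "scene" or "top" or "wrist"; returns the picture (384x512x3 uint8, red, green, blue); there is no depth.
- camera_info(name): a dict with "intrinsics" (3x3 intrinsics, pixels), "T" (4x4, takes a point from camera to world coordinates); the wrist camera has in their place "tool_from_camera" (4x4, takes a point from camera to tool coordinates, whose origin is the TCP and whose axes are the tool frame's). Camera axes: x right, y up, looking along -z (the intrinsics and any distortion apply to the point x, -y, -z); pixel columns grow to the right and rows downward; lengths in m; the calibration is good to about 2 mm. A picture is of the moment at which its call begins: read the wrist's pose just before it. camera_info takes no time and is no camera call.
A pose or a line that the arm cannot do raises MotionError and nothing moves.
- job_done(): hands the job in, once; it reports no verdict.
Readings, each from a call of its own:
- get_time(): time.
- get_joint_pos(): joint angles.
- get_qvel(): joint speeds.
- get_effort(): joint torques, N m.
- get_tcp_pos(): TCP position.
- get_ee_rot(): TCP orientation.
- get_ft_force(): force on the tool from outside, world axes, zero at the start.
- get_ft_torque(): the same for the moment, N m.
- get_grip_width(): opening from 0.0 (shut) to 1.0 (fully open).
Only numpy, scipy, OpenCV 4.12 (cv2) and the standard library are available. Lean on these libraries where they do the work, as an engineer would, in place of code of your own. Each camera call takes 0.05 s, during which the arm holds its last target. There are 200 camera calls.

## Task

Clear the cutting mat for the next customer: sweep the three loose rolls of paper tape across the mat with the fingers, through the open side of the three-sided wooden tray, until all three lie flat and wholly inside it. Only push them: keep every roll flat on the mat, with no lifting or tipping, and leave the jar, box, spool, glue and paint pot where they stand.

Things in the scene. Friction and masses are not known exactly. Their poses are not given: they have to be found in the camera images.
- tray: three-sided tray of pale wood fixed on the mat: a U of walls 8 mm thick, 24 mm high, without a floor of its own (the mat runs in with no step). Inside 130 mm wide (x) by 130 mm deep (y). Origin: centre of the inside, at mat level; side walls' inner faces at x = -65 and +65 mm, back wall's at y = +65 mm, open mouth at y = -65 mm; +y points from mouth to back.
- cutting_mat: flat dark green cutting mat fixed to the table, 420 x 594 mm (x, y), 3 mm thick, under the tray and the rolls; origin at the centre of its underside
- roll_l: roll of plain beige paper tape lying flat on the mat, loose, 44 mm across and 18 mm high, about 30 g; the origin is the centre of its underside. Its outside behaves as a plain round disc (hole closed).
- roll_m: roll of plain beige paper tape lying flat on the mat, loose, 40 mm across and 18 mm high, about 30 g; the origin is the centre of its underside. Its outside behaves as a plain round disc (hole closed).
- roll_s: roll of plain beige paper tape lying flat on the mat, loose, 36 mm across and 18 mm high, about 30 g; the origin is the centre of its underside. Its outside behaves as a plain round disc (hole closed).
- jar: small jar with a brass-coloured lid standing among the rolls, 40 mm across, 45 mm high; bystander; origin at the centre of its underside
- card_box: small cardboard box on the robot's side of the mat, 45 x 65 mm (its x, y) and 28 mm high; bystander; origin at the centre of its underside
- spool: wooden ribbon spool standing at the far side of the mat, 42 mm across, 40 mm high; bystander; origin at the centre of its underside
- glue_bottle: white glue bottle with a red tip, 48 mm across, 135 mm high, on the table on the right; bystander; origin at the centre of its underside
- glue_stick: glue stick standing behind the mat, 30 mm across, 90 mm high; bystander; origin at the centre of its underside
- paint_pot: paint pot standing behind the mat, 48 mm across, 55 mm high; bystander; origin at the centre of its underside

How it is judged:
By the outcome, as a careful person would: the job done as asked, in the order asked, and still so for the second after the job is handed in, with the robot touching nothing.
It also fails if it takes over 69 s, if anything falls off the work surface, if the arm or the gripper's body presses on something with over 40 N, if the wrist force passes 120 N, or if a joint passes its speed limit or range.

## Working session

There is one attempt and no reset: what is moved stays moved. The work goes in short steps, each a Python script; the robot and the scene stay as the last script left them, time stands still between calls to the robot, and variables do not carry over. Pictures are saved under pics/ and viewed, about 8 in all and at most 12, crops included, and the job is handed in when it is done.

```bash
mkdir -p pics; ls
python3 - <<'E'
from station import *
import cv2,numpy as np
for n in("top","scene"):
    im=read_camera(n); cv2.imwrite(f"pics/{n}0.png",im[:,:,::-1])
    c=camera_info(n); print(n,c)
print(camera_info("wrist"),get_time(),get_ee_rot())
E
```

```text
pics
top {'intrinsics': array([[373.27871993,   0.        , 254.18161454],
       [  0.        , 373.27871993, 194.72937641],
       [  0.        ,   0.        ,   1.        ]]), 'T': array([[ 8.07782445e-04,  9.97862490e-01, -6.53436916e-02,
         5.36947947e-01],
       [-9.99931621e-01,  4.36885305e-05, -1.16940449e-02,
        -6.13661618e-02],
       [-1.16661940e-02,  6.53486697e-02,  9.97794293e-01,
         7.45521554e-01],
       [ 0.00000000e+00,  0.00000000e+00,  0.00000000e+00,
         1.00000000e+00]])}
scene {'intrinsics': array([[407.74310925,   0.        , 257.928095  ],
       [  0.        , 407.74310925, 188.32698687],
       [  0.        ,   0.        ,   1.        ]]), 'T': array([[ 2.94587829e-01, -5.65739440e-01,  7.70166798e-01,
         1.35746266e+00],
       [ 9.55623847e-01,  1.73524892e-01, -2.38059183e-01,
        -2.90541355e-01],
       [ 1.03635857e-03,  8.06119097e-01,  5.91752421e-01,
         6.27798239e-01],
       [ 0.00000000e+00,  0.00000000e+00,  0.00000000e+00,
         1.00000000e+00]])}
{'intrinsics': array([[344.17988425,   0.        , 253.40185922],
       [  0.        , 344.17988425, 194.80409724],
       [  0.        ,   0.        ,   1.        ]]), 'tool_from_camera': array([[ 9.99999711e-01, -5.14723702e-04, -5.60158663e-04,
         9.09094311e-04],
       [-6.41777884e-04, -9.66170481e-01, -2.57903451e-01,
        -6.98632753e-02],
       [-4.08459745e-04,  2.57903736e-01, -9.66170532e-01,
        -1.62542565e-01],
       [ 0.00000000e+00,  0.00000000e+00,  0.00000000e+00,
         1.00000000e+00]])} 0.1 [ 3.92050377e-04  8.05954741e-01  5.91976773e-01 -5.49527436e-04]
```

View pics/top0.png

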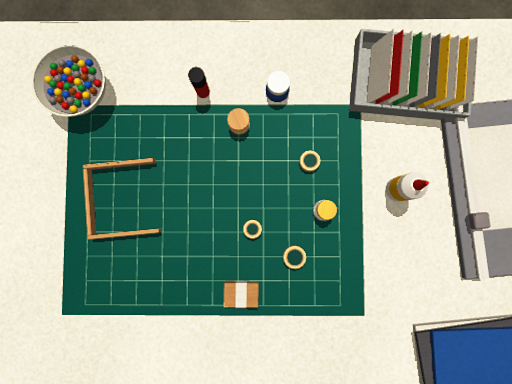

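View pics/scene0.png

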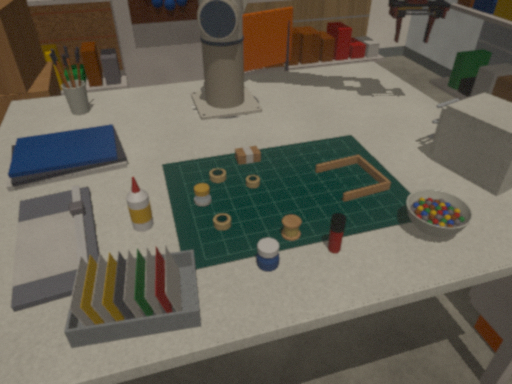

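The top view shows the tray at left (px x 85–160, y 158–238) with its mouth facing right, which is world −y. The rolls are at (310,161), (252,229) and (295,258), the jar at (325,210), the box at (241,295) and the spool at (238,121). The scene view agrees. Next I'll measure positions.

```bash
cat > h.py <<'E'
from station import *
import cv2,numpy as np
def ray(n,p):
    c=camera_info(n);K=c["intrinsics"];T=c["T"]
    d=T[:3,:3]@np.array([(p[0]-K[0,2])/K[0,0],-(p[1]-K[1,2])/K[1,1],-1]);return T[:3,3],d
def plane(n,p,z):
    o,d=ray(n,p);return o+d*(z-o[2])/d[2]
def tri(p,q):
    (a,u),(b,v)=ray("top",p),ray("scene",q)
    s=np.linalg.lstsq(np.c_[u,-v],b-a,rcond=None)[0]
    A,B=a+u*s[0],b+v*s[1];return (A+B)/2,np.linalg.norm(A-B)
def blobs(im,lo=(5,40,100),hi=(28,255,255),amin=25):
    hsv=cv2.cvtColor(im,cv2.COLOR_RGB2HSV);m=cv2.inRange(hsv,lo,hi)
    cs=cv2.findContours(m,cv2.RETR_EXTERNAL,cv2.CHAIN_APPROX_NONE)[0]
    return [c for c in cs if cv2.contourArea(c)>amin]
def rolls(im,z=.021):
    out=[]
    for c in blobs(im):
        P=np.array([plane("top",p,z)[:2] for p in c[:,0]],np.float32)
        (x,y),r=cv2.minEnclosingCircle(P)
        out.append((x,y,2*r,tuple(c[:,0].mean(0).round(1))))
    return out
E
python3 - <<'E'
from h import *
t=read_camera("top");s=read_camera("scene")
for r in rolls(t):print("top",np.round(r[:3],4),r[3])
for c in blobs(s):
    x,y,w,h=cv2.boundingRect(c)
    if 160<x<400 and 130<y<260: print("scene",(x,y,w,h), cv2.fitEllipse(c)[0])
# tray corners from tray blob
for c in blobs(t):
    if cv2.boundingRect(c)[2]>50:
        q=cv2.approxPolyDP(c,3,True)[:,0]
        for p in q: print("tray",p,plane("top",p,.027)[:2].round(4))
b=np.hstack([cv2.resize(t[140:280,70:345],None,fx=2.9,fy=2.9,interpolation=2)]);cv2.imwrite("pics/a.png",b[:,:,::-1])
E
```

```text
Traceback (most recent call last):
  File "h.py", line 19, in rolls
    P=np.array([plane("top",p,z)[:2] for p in c[:,0]],np.float32)
                ~~~~~^^^^^^^^^^^
  File "h.py", line 7, in plane
    o,d=ray(n,p);return o+d*(z-o[2])/d[2]
        ~~~^^^^^
  File "h.py", line 4, in ray
    c=camera_info(n);K=c["intrinsics"];T=c["T"]
ValueError: time passes only in moves, steps and waits
```

```bash
sed -i 's/^def ray/from functools import lru_cache\ncinfo=lru_cache(None)(camera_info)\ndef ray/; s/c=camera_info(n)/c=cinfo(n)/' h.py
python3 - <<'E'
from h import *
t=read_camera("top");s=read_camera("scene")
for r in rolls(t):print("top",np.round(r[:3],4),r[3])
for c in blobs(s):
    x,y,w,h=cv2.boundingRect(c)
    if 160<x<400 and 130<y<260: print("scene",(x,y,w,h), cv2.fitEllipse(c)[0])
for c in blobs(t):
    x,y,w,h=cv2.boundingRect(c)
    if x<200 and y>140:
        for p in cv2.approxPolyDP(c,3,True)[:,0]: print("tray",p,plane("top",p,.027)[:2].round(4))
b=cv2.resize(t[140:280,70:345],None,fx=2.9,fy=2.9,interpolation=2);cv2.imwrite("pics/a.png",b[:,:,::-1])
E
```

```text
top [ 0.2947 -0.4503  0.2181] (np.float64(444.6), np.float64(331.0))
top [ 0.3931 -0.0273  0.0779] (np.float64(239.9), np.float64(291.9))
top [ 0.4396 -0.4636  0.0527] (np.float64(465.5), np.float64(274.7))
top [ 0.4646 -0.1297  0.0447] (np.float64(294.1), np.float64(257.0))
top [ 0.518  -0.0486  0.0368] (np.float64(252.1), np.float64(228.8))
top [ 0.5553 -0.1924  0.0401] (np.float64(326.2), np.float64(209.7))
top [ 0.585  -0.3382  0.0879] (np.float64(398.7), np.float64(192.8))
top [0.5776 0.2085 0.1995] (np.float64(110.2), np.float64(199.4))
top [ 0.6517 -0.1613  0.041 ] (np.float64(309.7), np.float64(160.3))
top [ 0.5763 -0.432   0.2237] (np.float64(450.2), np.float64(199.5))
top [0.7239 0.3331 0.0562] (np.float64(61.9), np.float64(122.7))
top [ 0.7185 -0.3412  0.1659] (np.float64(406.0), np.float64(121.5))
top [ 0.7307 -0.0213  0.0516] (np.float64(238.2), np.float64(120.4))
top [0.7528 0.3069 0.0214] (np.float64(73.1), np.float64(110.2))
top [ 0.7791 -0.0958  0.051 ] (np.float64(275.8), np.float64(99.4))
top [0.7835 0.3352 0.0337] (np.float64(58.9), np.float64(95.4))
top [0.7915 0
[... 1232 characters left out ...]
e (213, 214, 18, 15) (221.79978942871094, 220.6229248046875)
scene (194, 183, 15, 14) (201.31661987304688, 189.53675842285156)
scene (246, 176, 14, 11) (252.52883911132812, 180.07363891601562)
scene (210, 169, 16, 13) (217.37879943847656, 173.90640258789062)
scene (317, 155, 73, 45) (350.68231201171875, 176.47145080566406)
scene (234, 146, 14, 17) (240.5701904296875, 152.68856811523438)
scene (248, 144, 12, 18) (253.672607421875, 150.9335479736328)
tray [152 158] [0.6557 0.1462]
tray [ 83 165] [0.6421 0.2809]
tray [ 88 238] [0.5005 0.2668]
tray [158 232] [0.5122 0.1319]
tray [149 229] [0.5179 0.1494]
tray [ 92 235] [0.5063 0.2593]
tray [ 86 169] [0.6342 0.2748]
tray [152 162] [0.6478 0.146 ]
```

View pics/a.png

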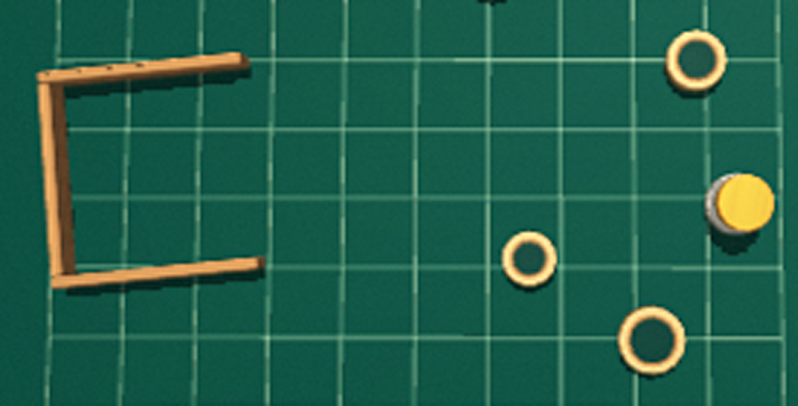

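Roll diameters come out at 44.7, 36.8 and 41.0 mm, so the identities are clear: S is at centre, L at lower right, M at upper right. The tray outline measures about 143 x 135 mm with a yaw of about 5.4°, which fits the given size. I'll check the heights by triangulation, then push S first.

```bash
cat >> h.py <<'E'
TH=np.deg2rad(5.4);C=np.array([.578,.2025]);X=np.array([np.cos(TH),np.sin(TH)]);Y=np.array([-X[1],X[0]])
def tray(x,y): return C+x*X+y*Y
def totray(p): d=np.asarray(p[:2])-C; return np.array([d@X,d@Y])
G=.020
def quat(h):  # push heading h, tool z down, tool x = heading turned -90deg
    a=np.arctan2(h[1],h[0])-np.pi/2
    return [0,np.cos(a/2),np.sin(a/2),0]
def push(start,mid,end,R,z=.007):
    off=.010+np.sqrt(R*R-G*G/4)
    start,mid,end=map(np.asarray,(start,mid,end))
    h1=(mid-start)/np.linalg.norm(mid-start);h2=(end-mid)/np.linalg.norm(end-mid)
    tcp=lambda c,h,b=0,zz=z:[*(c-(off+b)*h),zz]
    move_pose(tcp(start,h1,.02,.11),quat(h1))
    command_gripper(G/.088)
    movel(tcp(start,h1,.02),v=.12)
    f0=np.array(get_ft_force())
    movel(tcp(mid,h1),v=.09)
    a1,a2=[np.arctan2(h[1],h[0]) for h in(h1,h2)]
    n=max(1,int(np.ceil(abs(a2-a1)/.12)))
    for a in np.linspace(a1,a2,n+1)[1:]:
        h=np.array([np.cos(a),np.sin(a)]);movel(tcp(mid,h),quat(h),v=.05)
    movel(tcp(end,h2),v=.07)
    print("df",np.round(np.array(get_ft_force())-f0,1),"w",get_grip_width())
    movel(tcp(end,h2,.012),v=.06)
    movel(tcp(end,h2,.012,.11),v=.15)
    print("t",get_time())
E
python3 - <<'E'
from h import *
for n,p,q in [("M",(309.7,160.3),(221.8,220.6)),("S",(252.1,228.8),(252.5,180.1)),("L",(294.1,257),(217.4,173.9))]: print(n,*tri(p,q))
print("jar",plane("top",(326,209.7),.048))
push((.518,-.0486),tray(-.034,-.08),tray(-.034,.036),.018)
t=read_camera("top");cv2.imwrite("pics/b.png",t[60:330,50:400,::-1])
E
```

```text
M [ 0.65326513 -0.16100305  0.0138269 ] 0.0026239612159368467
S [ 0.51853171 -0.04750702  0.01340376] 0.0026292308825337915
L [ 0.46410394 -0.12913428  0.01403264] 0.0025070678013562183
jar [ 0.55467301 -0.18706935  0.048     ]
df [-0.3  0.4 -0.8] w 0.2276720556735415
t 11.1667
```

View pics/b.png

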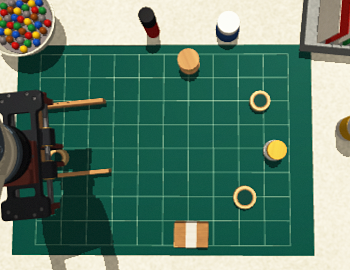

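Triangulated centres sit at z≈14 mm. The scene blob includes the side wall, so this fits a ring spanning 3–21 mm. The picture shows S in the tray near (60,157), partly under the gripper, and nothing else has moved. Next is M.

Run:
```python
from h import *
push((.652,-.1613),tray(.034,-.08),tray(.034,.034),.020)
p=tray(0,-.3);move_pose([p[0]-.13,-.2,.13],quat([.43,.9]))
t=read_camera("top");cv2.imwrite("pics/c.png",cv2.resize(t[60:330,50:400,::-1],None,fx=2,fy=2))
for r in rolls(t):
    if .03<r[2]<.06 and .4<r[0]<.7: print(np.round(r[:3],4),r[3],totray(r).round(4))
```

```text
df [-0.7  0.4  0.4] w 0.2296805355347241
t 20.7917
[ 0.4649 -0.1302  0.0449] (np.float64(294.3), np.float64(256.8)) [-0.1439 -0.3205]
[0.5404 0.2328 0.0394] (np.float64(107.2), np.float64(217.2)) [-0.0345  0.0337]
[ 0.5553 -0.1924  0.0401] (np.float64(326.2), np.float64(209.7)) [-0.0597 -0.391 ]
[0.6084 0.2374 0.0443] (np.float64(105.9), np.float64(182.8)) [0.0335 0.0319]
```

View pics/c.png

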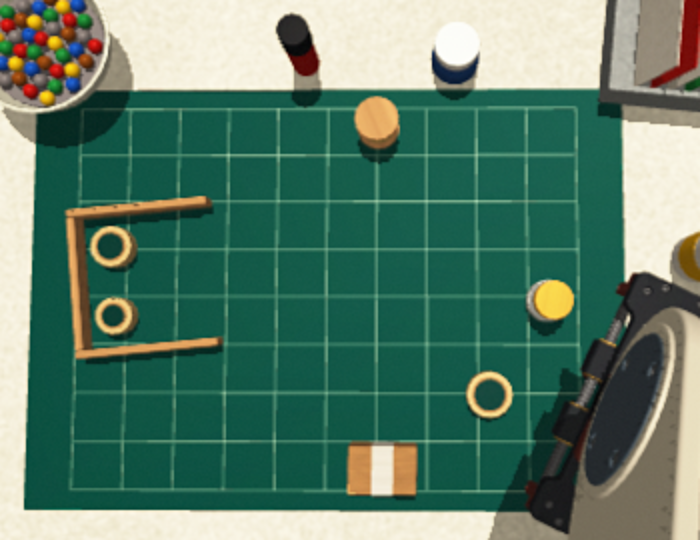

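S and M lie flat at the back of the tray, 2x crop (117,316) and (112,246). L is untouched at (489,395) and the bystanders are still. Push L up the centre.

Run:
```python
from h import *
push((.4649,-.1302),tray(0,-.085),tray(0,-.013),.022)
move_pose([.45,-.22,.2],quat([.43,.9]))
t=read_camera("top");cv2.imwrite("pics/d.png",cv2.resize(t[60:330,50:400,::-1],None,fx=2,fy=2))
for r in rolls(t):
    if .03<r[2]<.06 and .4<r[0]<.7: print(np.round(r[:3],4),r[3],totray(r).round(4))
print(get_time())
```

```text
df [-0.4 -0.5  0. ] w 0.23038388089486456
t 31.0167
[0.5404 0.2328 0.0394] (np.float64(107.2), np.float64(217.0)) [-0.0345  0.0337]
[ 0.5558 -0.1923  0.0401] (np.float64(326.2), np.float64(209.4)) [-0.0592 -0.391 ]
[0.5794 0.1887 0.0471] (np.float64(130.6), np.float64(197.7)) [ 0.0001 -0.0139]
[0.6084 0.2374 0.0443] (np.float64(106.0), np.float64(183.0)) [0.0335 0.0319]
32.5583
```

View pics/d.png

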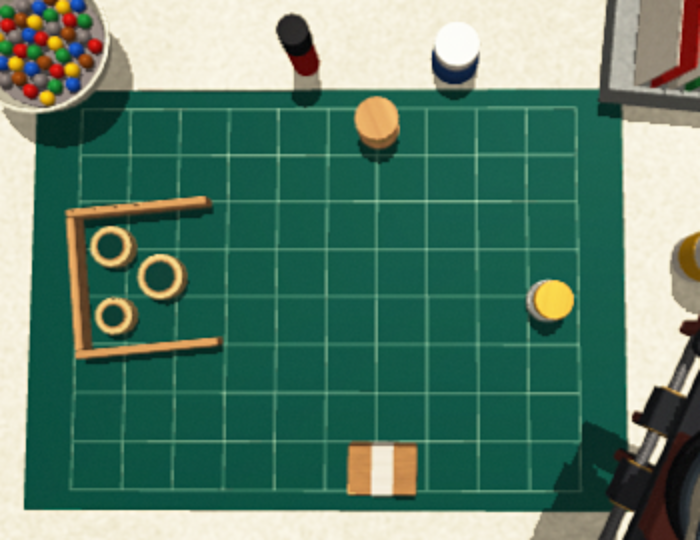

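All three rolls are in the tray, at 2x crop (112,246), (162,277) and (117,316). L's outer edge is about 29 mm inside the mouth, and the bystanders haven't moved. Handing in.

```bash
python3 -c "
from station import *
job_done();print(get_time())"
```

```text
the job is handed in; nothing more can be done
the job is handed in; nothing more can be done
```

All three rolls are now flat and wholly inside the tray. I pushed them in one at a time with the partly open fingers, S first, then M, then L. I handed the job in at about 33 s of the 69 s allowed.

- **Rolls:** the last top view puts them at these tray-frame positions (x, y in mm). L's outer edge is about 29 mm inside the mouth.

| Roll | x | y |
|---|---|---|
| S | -34 | +34 |
| M | +34 | +32 |
| L | 0 | -14 |

- **Bystanders:** the jar measured within 0.5 mm of where it started. The box, spool, glue stick and paint pot look unmoved in the last picture. The glue bottle is only partly in that crop; the part that shows looks unmoved.
- **Forces:** the wrist force had changed by 1 N or less when read at the end of each push. I did not log it during the pushes.
- **Checks that disagreed:** the two-view height of the rolls came out at about 14 mm, against 21 mm for their tops. The scene camera's blobs include the roll sides, so this fits a roll spanning 3–21 mm, but it does not measure the top directly. In the last view the roll diameters read 2–4 mm too large, probably from shadowed edges. Even so, every roll stays inside the tray.

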